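# Open the ratchet box rack, push a second card carton in, close it up

## Task

Make room in the desk box rack for the second maroon carton: press down the red release paddle and, keeping it down, push the sliding end back along its bar towards you. Let go, push the waiting carton straight in beside the other one until it stands against the bar, then push the sliding end up again until both cartons are held snugly between the two ends. Only press and push with the fingers: take hold of nothing, lift or tip nothing, and leave the other things on the desk where they are.

Things in the scene. Friction and masses are not known exactly. Their poses are not given: they have to be found in the camera images.
- rack: Box rack fixed to the desk: aluminium bar, 28 mm wide, 40 mm high, with saw teeth on top (to 43.5 mm). Bar along own x, z up; origin on the desk under the bar's +y side face; bar fills y -28..0, x -203..+121 mm. Cartons stand on the desk at +y, against that face. Grey end plates stand across it: fixed one at the far (+x) end, sliding one on the robot's side. Cartons go in from +y, towards -y.
- fixed_face (a point): Inner face (towards -x) of the fixed end plate, at the bar's carton side, desk height; rack x = +100 mm. Both end plates are 7 mm thick, reach from 4 to 132 mm from the bar (rack y) and up to 101 mm above the desk.
- jaw (a joint): Sliding end: clear opening between the two end plates in m; its inner face is at rack x = 0.100 - value. Starts at about 0.064 to 0.080; stop at 0.170, pushed back towards -x. The ratchet lets it be pushed closed (+x, about 5 N, clicks every 8 mm) but blocks it from going back unless the release is held down; then it slides with about 2 N. It stays where it is left.
- release (a joint): Red release paddle, a sprung rocker in the sliding end; angle in rad: 0.03 to 0.15 while the pawl rests on the teeth, 0.22 pressed to its stop. From about 0.16 on (6 mm down at the paddle point) the pawl is clear. Takes about 4 N; springs back when let go.
- paddle (a point): Point to press on top of the red paddle: 64 mm above the desk at angle 0, a few mm lower at rest, 8 mm lower at the stop. Paddle 26 mm wide (rack y), 45 mm long (rack x), over the bar, 40 mm behind the jaw's inner face; it rides with the jaw. Room for the finger along rack x: 20 mm back to the push wall, 28 mm ahead to a black bridge 68 mm high. Open to both sides.
- push_wall (a point): Middle of the front face (towards +x) of the black housing behind the paddle; face 34 mm wide, top 82 mm above the desk. The finger that holds the paddle down pushes this wall towards -x to move the sliding end back. The housing reaches 51 mm further back.
- jaw_back (a point): Point on the outer (-x) face of the sliding end's grey plate, 65 mm above the desk and 65 mm from the bar's carton side: push here towards +x to close. The inner face is 7 mm ahead. The carriage on the bar reaches 105 mm back from here, but only at rack y below 11 mm.
- carton_new_center (a point): Centre of the waiting maroon card-file carton (166 x 60 mm, 116 mm high, 0.25 to 0.5 kg, loose), standing on the desk at the rack's +y side. Own x: its 166 mm length (roughly rack +y); own y: up, centre 58 mm above the desk; own z: its 60 mm thickness (roughly rack x).
- carton_in_center (a point): Centre of the like carton that already stands in the rack by the fixed end; same size and axes, loose. A carton that stands against the bar has its centre at rack y = 83 mm and its outer end at 166 mm.
- mug: White patterned mug with a handle, 92 x 127 x 95 mm, loose, right of the rack. Origin at the centre of its underside. To be left alone.
- stapler: Red and black desk stapler, 34 x 139 x 52 mm, loose, far left. Origin at the centre of its underside. To be left alone.
- card_pack_4: Banded pack of cards lying flat, 57 x 91 x 22 mm, loose, right front. Origin at the centre of its underside. To be left alone.
- yellow_pad: Small yellow-topped note pad, 77 x 77 x 22 mm, loose, lying in front on the left. Origin at the centre of its underside. To be left alone.

How it is judged:
On the way, in this order (a step that is already met when the one before it is completed fails the run):
1. with the release held down, the sliding end is pushed back far enough for a second carton (opening over 125 mm) (value of joint release above 0.14 rad and value of joint jaw above 0.125 m), for 0.05 s.
2. the waiting carton has been pushed in between the ends (centre within 20 mm of its place against the bar) (y of carton_new_center in the frame of rack between 0.07 and 0.103 m and x of carton_new_center in the frame of rack between -0.06 and 0.04 m), for 0.1 s.
At the end, for the whole second after the job is handed in: Both cartons stand upright side by side between the ends, square (0.08 rad) and against the bar (centres 73 to 95 mm from it); the opening is below 126 mm (two cartons: 119 mm), the jaw at rest, its release let go; bystanders within 20 mm of their places (value of joint jaw between 0.11 and 0.126 m and velocity of joint jaw between -0.005 and 0.005 m/s and value of joint release below 0.17 rad and y of carton_new_center in the frame of rack between 0.073 and 0.095 m and x of carton_new_center in the frame of rack between -0.005 and 0.02 m and y of carton_in_center in the frame of rack between 0.073 and 0.095 m and x of carton_in_center in the frame of rack between 0.058 and 0.08 m and height (world z) of carton_in_center between 0.052 and 0.066 m and height (world z) of carton_new_center between 0.052 and 0.066 m and angle between each of carton_in_center, carton_new_center's own y axis and vertical below 0.06 rad and angle between the z axis of each of carton_in_center, carton_new_center and the x axis of rack, either way round below 0.08 rad and distance of each of mug, stapler, card_pack_4, yellow_pad from where it was at the start of the episode below 0.02 m); the robot touches nothing.
It fails at once if a carton is lifted off the desk (by more than 12 mm) (height (world z) of any of carton_in_center, carton_new_center above 0.0705 m).
It fails at once if a carton is tipped by more than 0.25 rad (angle between any of carton_in_center, carton_new_center's own y axis and vertical above 0.25 rad).
It fails at once if a carton is taken between the fingers instead of being pushed (the space between the pads lies inside the carton) ((x of the grasp point in the frame of carton_in_center between -0.075 and 0.075 m and z of the grasp point in the frame of carton_in_center between -0.024 and 0.024 m and y of the grasp point in the frame of carton_in_center between -0.06 and 0.055 m) or (x of the grasp point in the frame of carton_new_center between -0.075 and 0.075 m and z of the grasp point in the frame of carton_new_center between -0.024 and 0.024 m and y of the grasp point in the frame of carton_new_center between -0.06 and 0.055 m)).
It fails at once if the jaw's plate is taken between the fingers instead of being pushed (x of the grasp point in the frame of jaw_back between -0.002 and 0.009 m and y of the grasp point in the frame of jaw_back between -0.055 and 0.065 m and z of the grasp point in the frame of jaw_back between -0.06 and 0.03 m).
It fails at once if a bystander (mug, stapler, card pack, yellow pad) is moved by more than 20 mm (distance of any of mug, stapler, card_pack_4, yellow_pad from where it was at the start of the episode above 0.02 m).
It also fails if it takes over 67 s, if anything falls off the work surface, if the arm or the gripper's body presses on something with over 40 N, if the wrist force passes 120 N, or if a joint passes its speed limit or range.

## Robot

A 7-joint arm with a two-finger parallel gripper is mounted at the origin on a cart in front of the work surface, level with it; the furniture and walls round the work are solid. World frame = base frame: x ahead of the robot, y to its left, z up, the work surface at z = 0. Lengths are in m, angles in rad, forces in N, time in s.
With the tool pointing down it reaches from about 0.425 to 0.875 m from the base axis. Payload 8.4 kg.
Tool frame: the origin (TCP) lies on the mounting face of the last link; the fingertips stand 173 mm ahead of it and the grasp point (between the pads) lies 155 mm ahead of it; z points along the fingers, y is the line along which they close (so a half turn about z gives the same grasp; the last joint's range is limited). The gripper opens to 85 mm and grips with 20 to 120 N. Pads are 22 mm wide; open, the fingers measure 114 mm over their backs; the gripper's body (76 mm by 85 mm) begins 54 mm behind the grasp point. The pads swing forward as they close: fully open they stand 13 mm farther back than shut.
Start: joints at [-1.382, 0.333, 0.04, 1.465, -0.013, 1.343, -0.059], TCP at [0.185, 0.623, 0.405] pointing down, gripper open.
Joint ranges: [-2.58, 2.58], [-0.38, 2.09], [-1.3, 1.39], [0.25, 2.4], [-1.5, 4.64], [0.08, 2.09], [-2.65, 2.65]. Speed limits (rad/s): [2.22, 2.22, 2.79, 2.79, 3.14, 3.14, 3.14].

## Interface

Orientations are given as a unit quaternion [x, y, z, w].
In Python, from cell import robot gives the robot as it stands. The module is installed in compiled form; this text tells all that it offers.
- The arm moves only by the shell command python3 -m inch 'ROWS' [OPENING] [FORCE]. ROWS is JSON, a list that holds one entry, the list of rows, each a list of 6 numbers: the shift along the tool's x, y, z as a fraction of full scale, then the turn, a rotation vector about the tool's x, y, z as a fraction of full scale. In form: [[[tx, ty, tz, rx, ry, rz], ...]]. A call has 1 to 20 rows; each row shifts and turns the commanded pose from where the row before left it, along the tool's axes as they then stand; what a row does not reach is not made up. Full scale, the value 1, is 30 mm for a shift and 6 degrees for a turn. A row lasts 1/12 s, in which the tool goes at most 41.7 mm and 7.16 degrees, less where a joint would pass 70% of its speed; a pose out of reach is approached as far as the arm can. A call with a number of a shift or a turn outside -1 to 1 is refused whole. A call with a gripper value outside its range is refused whole. OPENING is the gripper's target within -1 to 1 (fully open at 1, half-way at 0, shut at -1), set as the call begins (- or left out, the last holds). The fingers move at their own pace and stop on an object; FORCE is the grip in N (left out, the last holds). Time passes only in rows, so rows that do not move let the fingers close. It gives the time, the measured TCP pose, the force, the opening and the grip force at its end, in the units of the state.
- robot.get_obs(): the state, without advancing time (a new reading comes with each control period).
- robot.capture(name): name is "scene" or "top" or "wrist"; returns a dict with "frame" (400x640x3 uint8, blue, green, red), "intrinsics" (3x3 intrinsics, pixels), "rvec" (rotation vector, rad) and "tvec" (3), from world to camera coordinates, as OpenCV has them. Camera axes: x right, y down, z forward; pixel columns grow to the right and rows downward; lengths in m; the calibration is good to about 2 mm. A picture is of the moment at which its call begins. There is no depth.
- robot.hand_in(): hands the job in; it is judged then, once.
The state is a dict: "t": time; "joint_positions": joint angles; "joint_vel": joint speeds; "effort": joint torques, N m; "eef_pos": TCP position; "orientation": TCP orientation; "contact_force": force on the tool from outside, world axes, zero at the start; "ft_torque": the same for the moment, N m; "width": opening from 0.0 (shut) to 1.0 (fully open); "grip_force": force on a finger pad.
Only numpy, scipy, OpenCV 4.12 (cv2) and the standard library are available. Lean on these libraries where they do the work, as an engineer would, in place of code of your own. Each camera call takes 0.05 s, during which the arm holds its last target. There are 200 camera calls.

## Working session

There is one attempt and no reset: what is moved stays moved. The work goes in short steps, Python scripts to look and compute and a shell command to move; the robot and the scene stay as the last step left them, time stands still between calls to the robot, and variables do not carry over. Pictures are saved under pics/ and viewed, at most 10 in all, crops included, and the job is handed in when it is done.

```bash
mkdir -p pics; ls; python3 - <<'E'
from cell import robot
import cv2,pickle
for n in("scene","top"):
    c=robot.capture(n);cv2.imwrite(f"pics/{n}0.png",c["frame"]);pickle.dump(c,open(f"{n}0.pkl","wb"))
    print(n,c["intrinsics"].tolist(),c["rvec"].ravel(),c["tvec"].ravel())
o=robot.get_obs();print({k:o[k] for k in("t","eef_pos","orientation","contact_force","width")})
E
```

```text
pics
scene [[488.44318048389545, 0.0, 320.71239185590935], [0.0, 488.44318048389545, 192.57066434915444], [0.0, 0.0, 1.0]] [ 0.63140813 -2.30870627  1.50037994] [0.47856367 0.14965762 1.59730036]
top [[450.1514006692076, 0.0, 321.31603799565664], [0.0, 450.1514006692076, 204.8850537928481], [0.0, 0.0, 1.0]] [ 2.16324799 -2.21046883  0.07378976] [0.07091818 0.55666919 1.72245579]
{'t': 0.1, 'eef_pos': array([0.18445448, 0.62311024, 0.40390271]), 'orientation': array([ 1.43404627e-01,  9.89663865e-01, -7.38142578e-04, -4.66798125e-05]), 'contact_force': array([-0.38491574, -0.13517305,  0.61956289]), 'width': 1.0011865775657272}
```

View pics/top0.png

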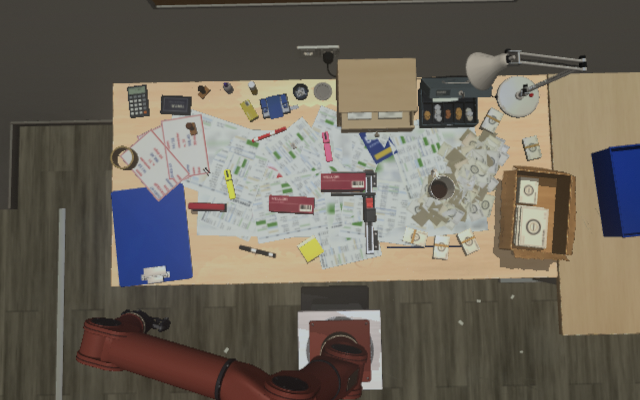

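View pics/scene0.png

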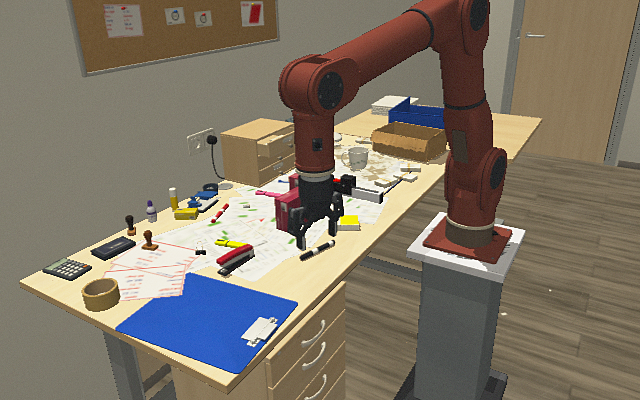

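The top view shows the rack bar at about (372,170)–(372,252), the carton in the rack at (345,182), the waiting carton at (291,205), the mug at (440,187) and the pad at (311,249). I'll enlarge the rack area.

```bash
cat > h.py <<'E'
import numpy as np,cv2
from scipy.spatial.transform import Rotation as R
def px(c,P):
    return cv2.projectPoints(np.atleast_2d(np.array(P,float)),c["rvec"],c["tvec"],c["intrinsics"],None)[0].reshape(-1,2)
def up(c,uv,z):
    M=R.from_rotvec(np.ravel(c["rvec"])).as_matrix();C=-M.T@np.ravel(c["tvec"])
    d=M.T@np.linalg.inv(c["intrinsics"])@[uv[0],uv[1],1.]
    return C+d*(z-C[2])/d[2]
def crop(f,u0,u1,v0,v1,s,name):
    cv2.imwrite(name,cv2.resize(f[v0:v1,u0:u1],None,fx=s,fy=s,interpolation=cv2.INTER_CUBIC))
E
python3 - <<'E'
import pickle
from h import *
c=pickle.load(open("top0.pkl","rb"))
crop(c["frame"],260,392,164,260,6,"pics/topz.png")
E
```

```text
(no output)
```

View pics/topz.png

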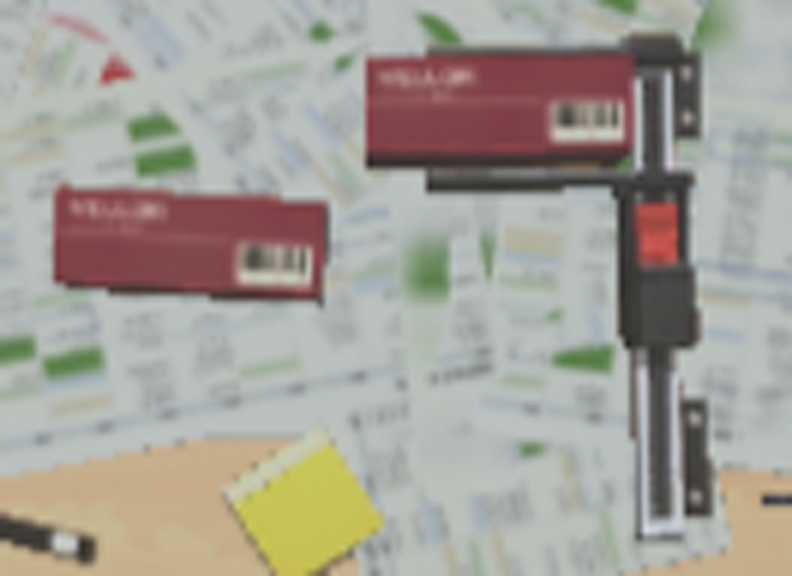

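Enlarged (6x, offset 260,164), the rack runs almost straight away from the robot. The red paddle is at (658,233), the sliding plate edge at (427,170–190) and the near bar end at (638–682,537). The waiting carton's top corners are (57,188), (328,203), (322,293) and (54,283).

```bash
cat > m.py <<'E'
import pickle
from h import *
from scipy.optimize import least_squares
c=pickle.load(open("top0.pkl","rb"))
u=lambda x,y:(260+(x+.5)/6-.5,164+(y+.5)/6-.5)
# rack fit: points in rack frame with pixel
obs=[((-.203,0,.04),u(638,536)),((-.203,-.028,.04),u(682,536)),((.107,.132,.101),u(427,48)),((.0,.0,.04),u(637,None or 350))]
def w(p,q):return np.array([p[0]+np.cos(p[2])*q[0]-np.sin(p[2])*q[1],p[1]+np.sin(p[2])*q[0]+np.cos(p[2])*q[1],q[2]])
def f(p):
    r=[]
    for q,uv in obs[:3]: r+=list(px(c,w(p,q))[0]-uv)
    # side edge upper point: only u matters
    a=up(c,u(637,90),.04)-[p[0],p[1],0]; r.append(((-np.sin(p[2])*a[0]+np.cos(p[2])*a[1]))*300)
    return r
s=least_squares(f,[.6,-.05,0]);p=s.x;print("rack",p,"res",np.round(s.fun,2))
inv=lambda P:(np.cos(p[2])*(P[0]-p[0])+np.sin(p[2])*(P[1]-p[1]),-np.sin(p[2])*(P[0]-p[0])+np.cos(p[2])*(P[1]-p[1]))
def show(n,x,y,z):
    P=up(c,u(x,y),z);print(n,"world",np.round(P,4),"rack",np.round(inv(P),4))
show("paddle c",658,233,.061);show("paddle top",658,205,.061);show("paddle bot",658,265,.061)
show("jaw plate in",429,168,.101);show("jaw plate out",429,190,.101)
show("housing back",665,346,.08);show("housing front",665,267,.082)
for n,C in(("new",[(57,188),(328,203),(322,293),(54,283)]),("in",[(366,58),(633,57),(633,153),(366,153)])):
    Q=np.array([up(c,u(*k),.116)[:2] for k in C]);print(n,"ctr",Q.mean(0),"rack",np.round(inv(Q.mean(0)),4),"len",np.linalg.norm(Q[0]-Q[1]),np.linalg.norm(Q[2]-Q[3]),"th",np.linalg.norm(Q[0]-Q[3]),np.linalg.norm(Q[1]-Q[2]))
    d=(Q[0]-Q[1])+(Q[3]-Q[2]);print("  yaw of len",np.arctan2(-d[0],d[1]),"rel",np.arctan2(-d[0],d[1])-p[2])
E
python3 m.py
```

```text
rack [ 0.57100486 -0.11008716 -0.01338349] res [ 0.3   0.62  0.34  0.56  0.21 -1.19 -0.75]
paddle c world [ 0.5606 -0.1222  0.061 ] rack [-0.0102 -0.0123]
paddle top world [ 0.5783 -0.1227  0.061 ] rack [ 0.0075 -0.0125]
paddle bot world [ 0.5405 -0.1216  0.061 ] rack [-0.0304 -0.012 ]
jaw plate in world [0.601  0.0218 0.101 ] rack [0.0282 0.1323]
jaw plate out world [0.5874 0.0221 0.101 ] rack [0.0146 0.1324]
housing back world [ 0.4889 -0.1225  0.08  ] rack [-0.0819 -0.0135]
housing front world [ 0.5379 -0.1237  0.082 ] rack [-0.0329 -0.0141]
new ctr [0.55759807 0.16852138] rack [-0.0171  0.2784] len 0.16547573038469196 0.16311509812183417 th 0.05801184770048331 0.05502134221222752
  yaw of len -0.06809326163288389 rel -0.0547097716376077
in ctr [ 0.63708287 -0.02177602] rack [0.0649 0.0892] len 0.16327874489122296 0.16288414456741926 th 0.05836982872370226 0.058982049729780106
  yaw of len -0.01977688880634204 rel -0.006393398811065857
```

Measurements agree with the given sizes: opening ≈72 mm, carton 166x58, and the rack is nearly aligned with world x. I'll turn the tool square to the rack, shut the fingers and go above the paddle.

```bash
python3 -m inch '[[[0,0,0,0,0,-0.9],[0,0,0,0,0,-0.9],[0,0,0,0,0,-0.82],[-0.4,-0.8,0,0,0,0],[-0.4,-0.8,0,0,0,0],[-0.4,-0.8,0,0,0,0],[-0.4,-0.8,0,0,0,0],[-0.4,-0.8,0,0,0,0],[-0.4,-0.8,0,0,0,0],[-0.4,-0.8,0,0,0,0],[-0.4,-0.8,0,0,0,0],[-0.4,-0.8,0,0,0,0],[-0.4,-0.8,0,0,0,0],[-0.4,-0.8,0,0,0,0],[-0.4,-0.8,0,0,0,0],[-0.4,-0.8,0,0,0,0],[-0.4,-0.8,0,0,0,0],[-0.4,-0.8,0,0,0,0],[0,0,0,0,0,0]]]' -1
```

```text
t: 1.68
eef_pos: [0.3618, 0.2562, 0.4047]
orientation: [0.01, 1.0, -0.0, 0.0]
contact_force: [-0.2, 0.1, -0.2]
width: 0.002
grip_force: 0.0
```

```bash
python3 -m inch '[[[-0.48,-0.89,0,0,0,0],[-0.48,-0.89,0,0,0,0],[-0.48,-0.89,0,0,0,0],[-0.48,-0.89,0,0,0,0],[-0.48,-0.89,0,0,0,0],[-0.48,-0.89,0,0,0,0],[-0.48,-0.89,0,0,0,0],[-0.48,-0.89,0,0,0,0],[-0.48,-0.89,0,0,0,0],[-0.48,-0.89,0,0,0,0],[-0.48,-0.89,0,0,0,0],[-0.48,-0.89,0,0,0,0],[-0.48,-0.89,0,0,0,0],[-0.48,-0.89,0,0,0,0],[0,0,1,0,0,0],[0,0,1,0,0,0],[0,0,1,0,0,0],[0,0,1,0,0,0],[0,0,0,0,0,0]]]'
python3 - <<'E'
from cell import robot
from h import *
import pickle
o=robot.get_obs();print(o["eef_pos"],o["orientation"],o["contact_force"])
c=robot.capture("wrist");cv2.imwrite("pics/w1.png",c["frame"]);pickle.dump(c,open("w1.pkl","wb"))
E
```

```text
t: 3.27
eef_pos: [0.5542, -0.1145, 0.2792]
orientation: [0.007, 1.0, -0.0, -0.004]
contact_force: [-1.1, 0.2, -0.2]
width: -0.0
grip_force: 0.0
[ 0.554181   -0.11447229  0.27922039] [ 6.53814848e-03  9.99969079e-01 -5.56636184e-05 -4.36924906e-03] [-1.0903082   0.20726956 -0.17171662]
```

View pics/w1.png

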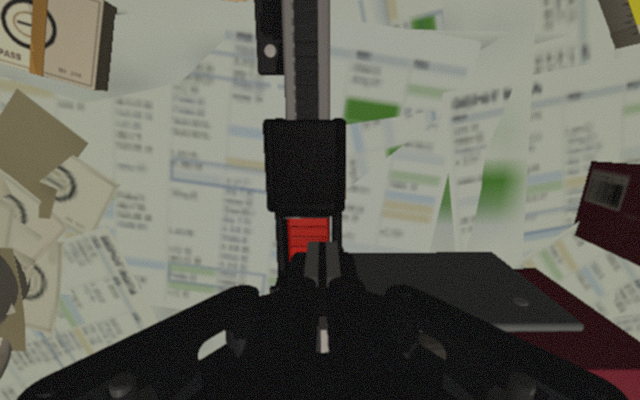

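The wrist view shows the housing's front edge at (266–344, 212), the red paddle at cols 287–329 from row 217, and the fingertips at (323,245) over the paddle. I'll measure these with the wrist calibration.

```bash
python3 - <<'E'
import pickle
from h import *
c=pickle.load(open("w1.pkl","rb"))
for n,a,z in(("house front L",(266,212),.082),("house front R",(344,212),.082),("house back L",(264,122),.082),("house back R",(345,122),.082),("paddle L",(287,219),.063),("paddle R",(329,219),.063),("bar L",(285,100),.04),("bar R",(330,100),.04),("plate far corner",(583,328),.101),("plate outer back",(495,253),.101),("tip?",(323,243),.106)):
    print(n,np.round(up(c,a,z),4))
print(px(c,[[.554,-.1145,.106],[.543,-.1145,.106]]))
E
```

```text
house front L [ 0.5359 -0.1448  0.082 ]
house front R [ 0.5365 -0.1032  0.082 ]
house back L [ 0.4894 -0.1431  0.082 ]
house back R [ 0.4899 -0.1029  0.082 ]
paddle L [ 0.546 -0.136  0.063]
paddle R [ 0.5464 -0.1109  0.063 ]
bar L [ 0.4771 -0.1367  0.04  ]
bar R [ 0.4774 -0.1092  0.04  ]
plate far corner [0.5957 0.0207 0.101 ]
plate outer back [ 0.5528 -0.0306  0.101 ]
tip? [ 0.5444 -0.1146  0.106 ]
[[323.50669375 261.87128445]
 [323.22913189 240.20773489]]
```

Paddle centre is y≈-0.1235 and the wall is at x≈0.537. I shift 9 mm sideways and descend to just above contact.

```bash
python3 -m inch '[[[0,-0.3,0,0,0,0],[0,0,0.5,0,0,0],[0,0,0.5,0,0,0],[0,0,0.3,0,0,0],[0,0,0.1,0,0,0],[0,0,0.1,0,0,0],[0,0,0.05,0,0,0],[0,0,0,0,0,0],[0,0,0,0,0,0]]]'
```

```text
t: 4.07
eef_pos: [0.5563, -0.1247, 0.2389]
orientation: [0.007, 1.0, -0.0, 0.0]
contact_force: [-0.1, 0.4, 0.2]
width: 0.002
grip_force: 0.0
```

```bash
python3 -m inch '[[[0,0,0.1,0,0,0],[0,0,0.1,0,0,0],[0,0,0.1,0,0,0],[0,0,0,0,0,0],[0,0,0,0,0,0]]]'; python3 -m inch '[[[0,0,0.05,0,0,0],[0,0,0,0,0,0],[0,0,0,0,0,0]]]'
```

```text
t: 4.48
eef_pos: [0.5574, -0.1248, 0.231]
orientation: [0.007, 1.0, 0.0, 0.002]
contact_force: [1.0, 1.7, 14.7]
width: -0.0
grip_force: 7.2
t: 4.73
eef_pos: [0.5581, -0.1249, 0.2306]
orientation: [0.007, 1.0, 0.0, 0.003]
contact_force: [-1.1, 2.6, 24.5]
width: 0.0
grip_force: 11.7
```

The paddle is on its stop (force rising steeply at tip z≈57 mm). I now push back about 90 mm while holding it down.

```bash
python3 -m inch '[[[0.25,0,0,0,0,0],[0.25,0,0,0,0,0],[0.25,0,0,0,0,0],[0.25,0,0,0,0,0],[0,0,0,0,0,0]]]';  python3 -m inch '[[[0.25,0,0,0,0,0],[0.25,0,0,0,0,0],[0.25,0,0,0,0,0],[0.25,0,0,0,0,0],[0,0,0,0,0,0]]]'
```

```text
t: 5.15
eef_pos: [0.5273, -0.1247, 0.2306]
orientation: [0.007, 1.0, 0.0, 0.003]
contact_force: [-0.8, 1.2, 25.1]
width: 0.0
grip_force: 12.2
t: 5.57
eef_pos: [0.4974, -0.1245, 0.2305]
orientation: [0.007, 1.0, 0.0, 0.003]
contact_force: [-1.2, -0.7, 27.4]
width: 0.005
grip_force: 12.8
```

```bash
python3 -m inch '[[[0.25,0,0,0,0,0],[0.25,0,0,0,0,0],[0.25,0,0,0,0,0],[0.25,0,0,0,0,0],[0,0,0,0,0,0],[0,0,0,0,0,0]]]'
python3 - <<'E'
from cell import robot
from h import *
import pickle
c=robot.capture("top");pickle.dump(c,open("t2.pkl","wb"));f=c["frame"]
a=cv2.resize(f[160:265,260:400],None,fx=5,fy=5,interpolation=cv2.INTER_CUBIC)
cv2.imwrite("pics/t2.png",a)
E
```

```text
t: 6.07
eef_pos: [0.468, -0.1242, 0.2305]
orientation: [0.007, 1.0, 0.0, 0.003]
contact_force: [-1.5, -0.2, 27.2]
width: 0.001
grip_force: 13.1
```

View pics/t2.png

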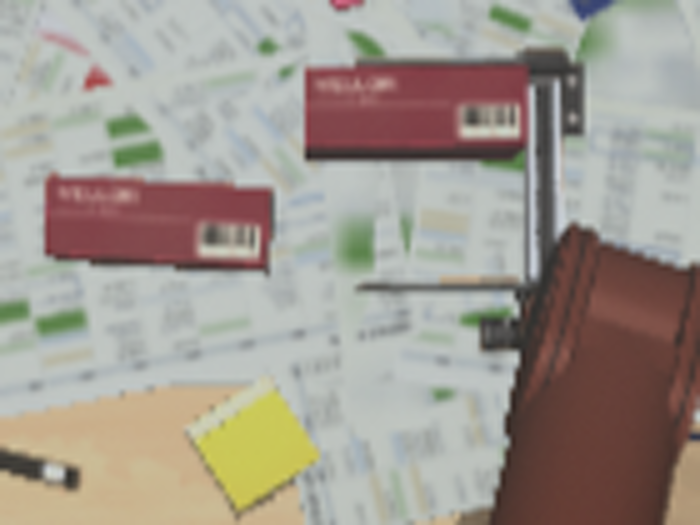

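The sliding plate is now at row 287 of the crop, just nearer than the waiting carton's near edge (row 270). It needs a little more clearance: 6 mm further back, then lift off and clear.

```bash
python3 -m inch '[[[0.2,0,0,0,0,0],[0,0,0,0,0,0],[-0.05,0,-0.3,0,0,0],[0,0,-0.7,0,0,0],[0,0,-1,0,0,0],[0,0,-1,0,0,0],[0,0,-1,0,0,0],[0,0,0,0,0,0]]]'
python3 - <<'E'
from h import *
import pickle
c=pickle.load(open("t2.pkl","rb"))
u=lambda x,y:(260+(x+.5)/5-.5,160+(y+.5)/5-.5)
print("plate",up(c,u(358,285),.101),up(c,u(358,290),.101))
Q=[up(c,u(*k),.116)[:2] for k in[(47,177),(273,188),(268,264),(45,258)]];print(np.round(Q,4))
Q=[up(c,u(*k),.116)[:2] for k in[(306,68),(528,67),(528,147),(306,150)]];print(np.round(Q,4))
E
```

```text
t: 6.78
eef_pos: [0.4629, -0.1242, 0.3527]
orientation: [0.007, 1.0, 0.0, 0.004]
contact_force: [1.4, -0.3, 0.6]
width: 0.0
grip_force: 0.0
plate [0.50854019 0.023513   0.101     ] [0.50486102 0.02359781 0.101     ]
[[0.5919 0.2495]
 [0.5802 0.0843]
 [0.5247 0.0891]
 [0.5326 0.2517]]
[[ 0.668   0.0583]
 [ 0.6652 -0.1046]
 [ 0.6063 -0.1029]
 [ 0.6076  0.0596]]
```

```bash
python3 -c "
from cell import robot
print(robot.get_obs()['joint_positions'])"
```

```text
[-0.60335007 -0.01278422  0.78125799  1.97049488  0.00753029  1.17310615
  1.73176122]
```

```bash
python3 -m inch '[[[0,0,0,0,0,1],[0,0,0,0,0,1],[0,0,0,0,0,1],[0,0,0,0,0,1],[0,0,0,0,0,1],[0,0,0,0,0,1],[0,0,0,0,0,1],[0,0,0,0,0,1],[0,0,0,0,0,1],[0,0,0,0,0,1],[0,0,0,0,0,1],[0,0,0,0,0,1],[0,0,0,0,0,1],[0,0,0,0,0,1],[0,0,0,0,0,1],[0,0,0,0,0,0]]]' -0.3; python3 -m inch '[[[0.9,0.2,0,0,0,0],[0.9,0.2,0,0,0,0],[0.9,0.2,0,0,0,0],[0.9,0.2,0,0,0,0],[0.9,0.2,0,0,0,0],[0.9,0.2,0,0,0,0],[0.9,0.2,0,0,0,0],[0.9,0.2,0,0,0,0],[0.9,0.2,0,0,0,0],[0.9,0.2,0,0,0,0],[0.9,0.2,0,0,0,0],[0.9,0.2,0,0,0,0],[0.9,0.2,0,0,0,0],[0.9,0.2,0,0,0,0],[0.9,0.2,0,0,0,0],[0,0,0,0,0,0],[0,0,0,0,0,0]]]'; python3 -c "
from cell import robot
from scipy.spatial.transform import Rotation as R
o=robot.get_obs();print(o['joint_positions'],R.from_quat(o['orientation']).as_matrix())"
```

```text
t: 8.12
eef_pos: [0.4614, -0.1233, 0.3472]
orientation: [0.714, 0.701, -0.0, -0.0]
contact_force: [-0.4, 0.1, 0.5]
width: 0.347
grip_force: 0.0
t: 9.53
eef_pos: [0.5567, 0.2822, 0.3465]
orientation: [0.71, 0.705, -0.001, -0.0]
contact_force: [0.8, -0.6, -0.4]
width: 0.351
grip_force: 0.0
[-0.92857854  0.33819296  0.48673887  1.62709969 -0.16563408  1.21902278
 -0.41506836] [[ 0.00727904  0.99997292 -0.00108378]
 [ 0.99997299 -0.00728014 -0.00100758]
 [-0.00101544 -0.00107642 -0.99999891]]
```

```bash
python3 -m inch '[[[0,0.07,0.8,0,0,0],[0,0,0.8,0,0,0],[0,0,0.8,0,0,0],[0,0,0.8,0,0,0],[0,0,0.7,0,0,0],[0,0,0,0,0,0],[0,0,0,0,0,0]]]'
python3 - <<'E'
from cell import robot
from h import *
o=robot.get_obs();print(R.from_quat(o['orientation']).as_matrix().round(4))
c=robot.capture("wrist");cv2.imwrite("pics/w3.png",c["frame"])
E
```

```text
t: 10.12
eef_pos: [0.5589, 0.2791, 0.2301]
orientation: [0.712, 0.702, -0.001, -0.0]
contact_force: [0.1, -0.2, 0.4]
width: 0.35
grip_force: 0.0
[[ 0.0133  0.9999 -0.0018]
 [ 0.9999 -0.0133 -0.0017]
 [-0.0018 -0.0018 -1.    ]]
```

View pics/w3.png

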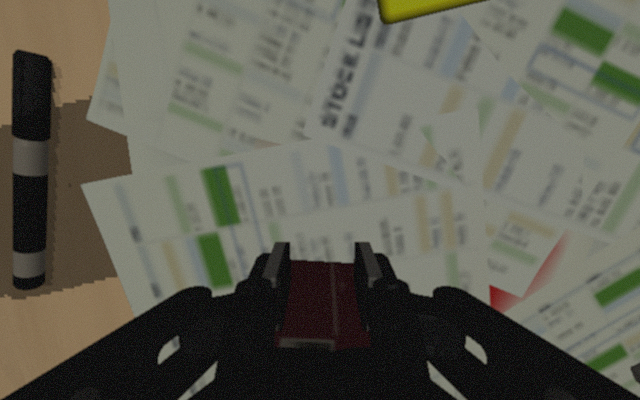

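The wrist view shows the carton's end face (cols 280–368, rows 262–345) framed by the two fingers and on their inner side, so the fingers stand clear behind it. I now push straight in.

```bash
python3 -m inch '[[[-0.25,0,0,0,0,0],[-0.25,0,0,0,0,0],[-0.15,0,0,0,0,0],[-0.15,0,0,0,0,0],[-0.2,0,0,0,0,0],[-0.25,0,0,0,0,0],[-0.25,0,0,0,0,0],[-0.25,0,0,0,0,0],[-0.25,0,0,0,0,0],[-0.25,0,0,0,0,0],[-0.25,0,0,0,0,0],[-0.25,0,0,0,0,0],[-0.25,0,0,0,0,0],[0,0,0,0,0,0]]]'
python3 - <<'E'
from cell import robot
from h import *
import pickle
c=robot.capture("top");pickle.dump(c,open("t4.pkl","wb"));f=c["frame"]
cv2.imwrite("pics/t4.png",cv2.resize(f[160:265,260:400],None,fx=5,fy=5,interpolation=cv2.INTER_CUBIC))
E
```

```text
t: 11.33
eef_pos: [0.558, 0.1879, 0.2307]
orientation: [0.713, 0.702, -0.001, 0.0]
contact_force: [0.1, -0.6, -0.2]
width: 0.351
grip_force: 0.0
```

View pics/t4.png

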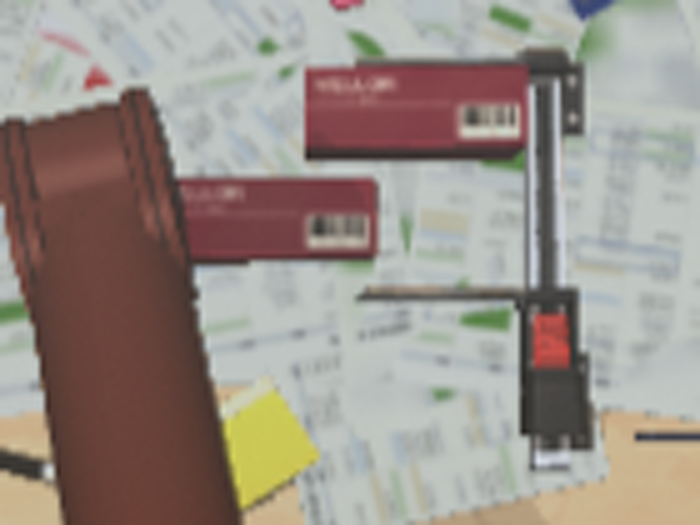

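The carton is squared up (rows 178–260) and clear of both the other carton (row 150) and the plate (row 292). I continue.

```bash
python3 -m inch '[[[-0.25,0,0,0,0,0],[-0.25,0,0,0,0,0],[-0.25,0,0,0,0,0],[-0.25,0,0,0,0,0],[-0.25,0,0,0,0,0],[-0.25,0,0,0,0,0],[-0.25,0,0,0,0,0],[-0.25,0,0,0,0,0],[-0.25,0,0,0,0,0],[-0.25,0,0,0,0,0],[-0.25,0,0,0,0,0],[-0.25,0,0,0,0,0],[-0.25,0,0,0,0,0],[-0.25,0,0,0,0,0],[0,0,0,0,0,0]]]'; python3 -m inch '[[[-0.1,0,0,0,0,0],[-0.1,0,0,0,0,0],[-0.1,0,0,0,0,0],[0,0,0,0,0,0]]]';  python3 -m inch '[[[-0.05,0,0,0,0,0],[-0.05,0,0,0,0,0],[0,0,0,0,0,0]]]'
```

```text
t: 12.63
eef_pos: [0.5565, 0.0832, 0.2308]
orientation: [0.713, 0.702, -0.0, 0.0]
contact_force: [0.1, 0.7, -0.5]
width: 0.347
grip_force: 0.0
t: 12.97
eef_pos: [0.5564, 0.076, 0.2308]
orientation: [0.712, 0.702, 0.0, 0.0]
contact_force: [-0.5, 0.5, 0.7]
width: 0.352
grip_force: 0.0
t: 13.22
eef_pos: [0.5564, 0.0733, 0.2308]
orientation: [0.712, 0.702, 0.0, 0.0]
contact_force: [-0.0, 0.9, -0.1]
width: 0.348
grip_force: 0.0
```

```bash
python3 -m inch '[[[-0.07,0,0,0,0,0],[-0.07,0,0,0,0,0],[0,0,0,0,0,0]]]';  python3 -m inch '[[[-0.07,0,0,0,0,0],[0,0,0,0,0,0]]]'; python3 -m inch '[[[-0.05,0,0,0,0,0],[0,0,0,0,0,0]]]'
```

```text
t: 13.47
eef_pos: [0.5562, 0.0703, 0.2309]
orientation: [0.711, 0.703, 0.001, -0.001]
contact_force: [-1.2, 6.7, 1.4]
width: 0.352
grip_force: 0.0
t: 13.63
eef_pos: [0.5562, 0.0698, 0.2311]
orientation: [0.711, 0.703, 0.001, -0.001]
contact_force: [-2.0, 13.6, 3.2]
width: 0.348
grip_force: 0.0
t: 13.8
eef_pos: [0.5561, 0.0695, 0.2313]
orientation: [0.711, 0.704, 0.002, -0.002]
contact_force: [-4.3, 17.6, 4.6]
width: 0.351
grip_force: 0.0
```

The carton stands against the bar (force rising at y≈0.070). While the tool is set up this way, I back off and nudge the first carton's end to the same depth, since it measured a few mm off the bar.

```bash
python3 -m inch '[[[0.3,0,0,0,0,0],[0.4,0,0,0,0,0],[0,0.9,0,0,0,0],[0,0.9,0,0,0,0],[0,0.9,0,0,0,0],[0,0,0,0,0,0]]]';  python3 -m inch '[[[-0.15,0,0,0,0,0],[-0.15,0,0,0,0,0],[-0.15,0,0,0,0,0],[0,0,0,0,0,0]]]'; python3 -m inch '[[[-0.06,0,0,0,0,0],[0,0,0,0,0,0]]]'
```

```text
t: 14.3
eef_pos: [0.6409, 0.0854, 0.2305]
orientation: [0.712, 0.702, 0.0, 0.002]
contact_force: [-0.8, -0.9, 0.3]
width: 0.348
grip_force: 0.0
t: 14.63
eef_pos: [0.6366, 0.0707, 0.2308]
orientation: [0.712, 0.702, -0.0, -0.0]
contact_force: [0.2, -0.6, -0.5]
width: 0.35
grip_force: 0.0
t: 14.8
eef_pos: [0.6369, 0.0702, 0.231]
orientation: [0.712, 0.702, 0.0, -0.0]
contact_force: [0.3, -0.0, -0.4]
width: 0.349
grip_force: 0.0
```

```bash
python3 -m inch '[[[-0.06,0,0,0,0,0],[0,0,0,0,0,0]]]';  python3 -m inch '[[[-0.06,0,0,0,0,0],[0,0,0,0,0,0]]]'; python3 -m inch '[[[0.4,0,0,0,0,0],[0.5,0,0,0,0,0],[0,0,-1,0,0,0],[0,0,-1,0,0,0],[0,0,-1,0,0,0],[0,0,-1,0,0,0],[0,0,0,0,0,0]]]' -1
```

```text
t: 14.97
eef_pos: [0.637, 0.0698, 0.2309]
orientation: [0.711, 0.703, 0.001, -0.001]
contact_force: [-0.8, 5.0, 1.9]
width: 0.348
grip_force: 0.0
t: 15.13
eef_pos: [0.637, 0.0695, 0.231]
orientation: [0.711, 0.703, 0.001, -0.002]
contact_force: [-2.2, 9.1, 2.3]
width: 0.353
grip_force: 0.0
t: 15.72
eef_pos: [0.6391, 0.0944, 0.3573]
orientation: [0.712, 0.702, 0.004, 0.002]
contact_force: [0.4, -0.8, 0.3]
width: -0.002
grip_force: 0.0
```

Both cartons stop at the same depth (y≈0.0697). I turn the tool back and go behind the sliding plate.

```bash
python3 -m inch '[[[0,0,0,0,0,-1],[0,0,0,0,0,-1],[0,0,0,0,0,-1],[0,0,0,0,0,-1],[0,0,0,0,0,-1],[0,0,0,0,0,-1],[0,0,0,0,0,-1],[0,0,0,0,0,-1],[0,0,0,0,0,-1],[0,0,0,0,0,-1],[0,0,0,0,0,-1],[0,0,0,0,0,-1],[0,0,0,0,0,-1],[0,0,0,0,0,-1],[0,0,0,0,0,-1],[0,0,0,0,0,0]]]'; python3 -m inch '[[[0.8,-0.66,0,0,0,0],[0.8,-0.66,0,0,0,0],[0.8,-0.66,0,0,0,0],[0.8,-0.66,0,0,0,0],[0.8,-0.66,0,0,0,0],[0.8,-0.66,0,0,0,0],[0.8,-0.66,0,0,0,0],[0,0,0,0,0,0],[0,0,0,0,0,0]]]'
```

```text
t: 17.05
eef_pos: [0.6376, 0.0945, 0.3505]
orientation: [0.004, 1.0, -0.0, -0.0]
contact_force: [0.5, -0.3, 1.0]
width: -0.005
grip_force: 0.0
t: 17.8
eef_pos: [0.467, -0.0434, 0.3511]
orientation: [0.009, 1.0, 0.0, 0.0]
contact_force: [0.3, 0.9, -0.1]
width: 0.003
grip_force: 0.0
```

```bash
python3 -m inch '[[[0,0,0.8,0,0,0],[0,0,0.8,0,0,0],[0,0,0.8,0,0,0],[0,0,0.8,0,0,0],[0,0,0.8,0,0,0],[0,0,0,0,0,0],[0,0,0,0,0,0]]]'
python3 - <<'E'
from cell import robot
from h import *
import pickle
c=robot.capture("top");pickle.dump(c,open("t5.pkl","wb"));f=c["frame"]
cv2.imwrite("pics/t5.png",cv2.resize(f[160:265,260:400],None,fx=5,fy=5,interpolation=cv2.INTER_CUBIC))
E
```

```text
t: 18.38
eef_pos: [0.4679, -0.042, 0.2301]
orientation: [0.007, 1.0, -0.0, -0.001]
contact_force: [-0.2, -0.4, 0.9]
width: -0.0
grip_force: 0.0
```

View pics/t5.png

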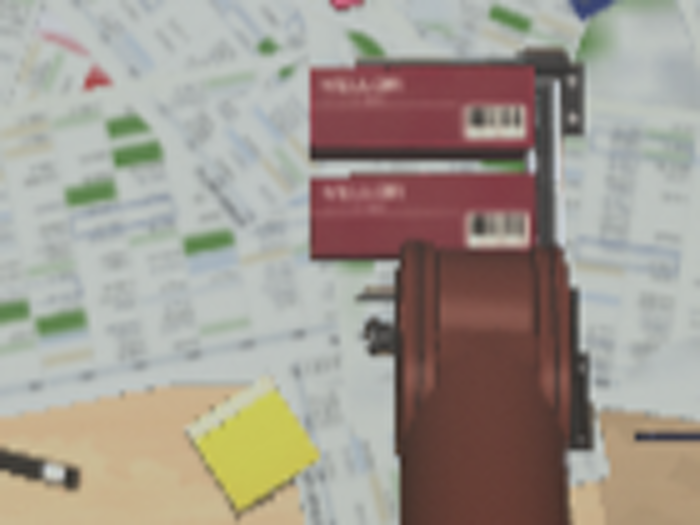

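Both cartons are square with their outer ends level (col 310), and the fingers are behind the plate. I push the sliding end closed.

```bash
python3 -m inch '[[[-0.2,0,0,0,0,0],[-0.2,0,0,0,0,0],[-0.2,0,0,0,0,0],[-0.2,0,0,0,0,0],[-0.15,0,0,0,0,0],[-0.15,0,0,0,0,0],[0,0,0,0,0,0]]]';  python3 -m inch '[[[-0.15,0,0,0,0,0],[-0.15,0,0,0,0,0],[-0.15,0,0,0,0,0],[0,0,0,0,0,0]]]'; python3 -m inch '[[[-0.1,0,0,0,0,0],[-0.1,0,0,0,0,0],[0,0,0,0,0,0]]]'
```

```text
t: 19.02
eef_pos: [0.5016, -0.0431, 0.2309]
orientation: [0.007, 1.0, -0.0, 0.0]
contact_force: [-0.7, 0.1, 0.9]
width: -0.002
grip_force: 0.0
t: 19.35
eef_pos: [0.5143, -0.0433, 0.2306]
orientation: [0.007, 1.0, 0.0, -0.001]
contact_force: [-4.6, 1.2, 0.1]
width: 0.001
grip_force: 0.0
t: 19.6
eef_pos: [0.5199, -0.0434, 0.2303]
orientation: [0.007, 1.0, 0.0, -0.001]
contact_force: [-4.5, 0.7, -0.8]
width: -0.0
grip_force: 0.0
```

```bash
python3 -m inch '[[[-0.1,0,0,0,0,0],[-0.1,0,0,0,0,0],[0,0,0,0,0,0]]]';  python3 -m inch '[[[-0.1,0,0,0,0,0],[0,0,0,0,0,0]]]'; python3 -m inch '[[[-0.07,0,0,0,0,0],[0,0,0,0,0,0]]]'
```

```text
t: 19.85
eef_pos: [0.526, -0.0435, 0.2304]
orientation: [0.007, 1.0, 0.0, -0.001]
contact_force: [-4.9, 1.2, 0.7]
width: -0.004
grip_force: 0.0
t: 20.02
eef_pos: [0.5286, -0.0437, 0.2303]
orientation: [0.007, 1.0, -0.0, -0.001]
contact_force: [-6.6, -0.2, 2.0]
width: 0.0
grip_force: 0.0
t: 20.18
eef_pos: [0.53, -0.0437, 0.2299]
orientation: [0.007, 1.0, 0.0, -0.002]
contact_force: [-9.9, 0.2, -0.5]
width: -0.003
grip_force: 0.0
```

```bash
python3 -m inch '[[[-0.07,0,0,0,0,0],[0,0,0,0,0,0]]]';  python3 -m inch '[[[-0.07,0,0,0,0,0],[0,0,0,0,0,0]]]'; python3 -m inch '[[[-0.07,0,0,0,0,0],[0,0,0,0,0,0]]]'
```

```text
t: 20.35
eef_pos: [0.5306, -0.0438, 0.229]
orientation: [0.007, 1.0, 0.0, -0.005]
contact_force: [-17.8, 0.3, 2.9]
width: 0.002
grip_force: 0.0
t: 20.52
eef_pos: [0.5312, -0.0439, 0.228]
orientation: [0.007, 1.0, 0.0, -0.007]
contact_force: [-23.1, -1.3, 0.8]
width: 0.002
grip_force: 0.0
t: 20.68
eef_pos: [0.5318, -0.0438, 0.2271]
orientation: [0.007, 1.0, 0.0, -0.009]
contact_force: [-30.7, -0.2, 1.8]
width: -0.002
grip_force: 0.0
```

Stopped hard: both cartons are clamped. I back off, lift clear and look.

```bash
python3 -m inch '[[[0.3,0,0,0,0,0],[0.5,0,0,0,0,0],[0.5,0,0,0,0,0],[0,0,-1,0,0,0],[0,0,-1,0,0,0],[0,0,-1,0,0,0],[0,0,-1,0,0,0],[0,0,-1,0,0,0],[0,0,0,0,0,0]]]'; python3 -m inch '[[[0,0.9,0,0,0,0],[0,0.9,0,0,0,0],[0,0.9,0,0,0,0],[0,0.9,0,0,0,0],[0,0.9,0,0,0,0],[0,0.9,0,0,0,0],[0,0.9,0,0,0,0],[0,0.9,0,0,0,0],[0,0.9,0,0,0,0],[0,0.9,0,0,0,0],[0,0.9,0,0,0,0],[0,0.9,0,0,0,0],[0,0,0,0,0,0]]]'
python3 - <<'E'
from cell import robot
from h import *
import pickle
c=robot.capture("top");pickle.dump(c,open("t6.pkl","wb"));f=c["frame"]
cv2.imwrite("pics/t6.png",cv2.resize(f[164:260,300:400],None,fx=6,fy=6,interpolation=cv2.INTER_CUBIC))
E
```

```text
t: 21.43
eef_pos: [0.5004, -0.0436, 0.3873]
orientation: [0.007, 1.0, 0.001, 0.005]
contact_force: [1.4, 0.2, 0.3]
width: -0.001
grip_force: 0.0
t: 22.52
eef_pos: [0.5019, 0.2869, 0.3807]
orientation: [0.003, 1.0, 0.002, 0.0]
contact_force: [-1.1, 0.8, -1.1]
width: 0.0
grip_force: 0.0
```

View pics/t6.png

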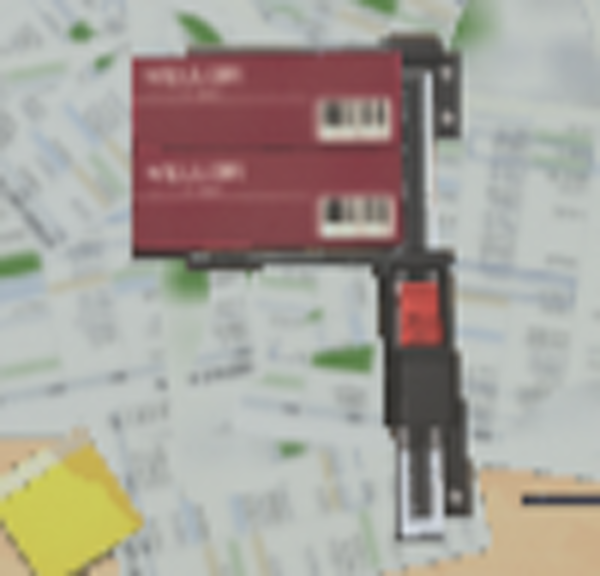

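The cartons stand side by side and square, with both outer ends at col 133 and no gap. They are snug between the fixed plate (row 50) and the sliding plate (row 257), and the pad is undisturbed.

```bash
python3 -c "
from cell import robot
print(robot.hand_in())"
```

```text
the job is handed in; nothing more can be done
None
```

The job is handed in at about 22.5 s of the 67 s limit. In the last picture both maroon cartons stand square and snug between the two ends, pushed up against the bar, with the arm clear and the yellow pad in place; I did not re-measure the other bystanders, and hand-in gave no verdict.

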